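Lock out the drum sander, change its splined drums, restore it

TASK

Make the drum sander safe: turn its red isolator handle fully to off, then swing its yellow-tabbed lockout hasp right out. Next lift the worn dark drum off its spindle into the scrap tray, and after that fit every fresh orange drum on the table onto a spindle of its own, turning each until its slots line up with the spindle's teeth and it slides down fully home. When all are on, swing the hasp right back in and last turn the isolator fully back to on, leaving the other things on the table undisturbed.

Things in the scene. Friction and masses are not known exactly. Their poses are not given: they have to be found in the camera images.
- isolator (a joint): angle of the red rotary isolator handle on top of the grey box, rad: 0 = on, 1.571 = off (end stop). Grows clockwise seen from above. Light friction (about 0.1 N m); stays where it is left.
- isolator_grip (a point): on the isolator handle's vertical axis, at grip height (100 mm above the table; the bar's top is 15 mm higher). The handle is a red upright bar 70 mm long, 16 mm thick, 34 mm tall, white mark at one end; x of this frame runs along the bar towards the mark and turns with it; z up. The grey box under it is 190 x 115 mm, 70 mm tall.
- hasp (a joint): angle of the lockout hasp on top of the same grey box, rad: 0 = swung in, lying across the box's top; 1.571 = swung right out past the end of the box (end stop). Grows clockwise seen from above about hasp_pivot. Light friction (about 0.05 N m); stays where it is left.
- hasp_tab (a point): on the hasp's upright yellow tab (10 mm thick, 30 mm long, 34 mm tall), 60 mm from the pivot, 98 mm above the table; tab top at 111 mm. y of this frame points from pivot to tab along the steel tongue; x is square to the tab's broad face, the way it moves as the hasp swings out; z up. Push it, or pinch it from above.
- hasp_pivot (a point): point on the hasp's vertical pivot axis (brass pin), level with hasp_tab.
- sander: blue three-spindle bench drum sander, fixed. Flat deck 150 mm (x) by 370 mm (y), 50 mm above the table, with the spindles in a row 125 mm apart along y; a motor housing 90 mm tall along its far side (from 75 to 165 mm behind the origin in +x). Origin: centre of the deck's rectangle, at table height.
- spindle_a: fixed upright spindle, does not turn. Steel cross-shaped shaft: 4 teeth 10 mm wide, tips at radius 18 mm, from the seat up to 62 mm; above it a tapered round brass nose, radius 7.8 mm, to 76 mm. Origin: on the axis at the seat (sander deck, 50 mm above the table), where a drum's underside rests. z up; teeth point along its own +-x and +-y; each spindle has its own angle. Empty at start.
- spindle_b: fixed upright spindle, does not turn. Steel cross-shaped shaft: 4 teeth 10 mm wide, tips at radius 18 mm, from the seat up to 62 mm; above it a tapered round brass nose, radius 7.8 mm, to 76 mm. Origin: on the axis at the seat (sander deck, 50 mm above the table), where a drum's underside rests. z up; teeth point along its own +-x and +-y; each spindle has its own angle. Worn drum starts here.
- spindle_c: fixed upright spindle, does not turn. Steel cross-shaped shaft: 4 teeth 10 mm wide, tips at radius 18 mm, from the seat up to 62 mm; above it a tapered round brass nose, radius 7.8 mm, to 76 mm. Origin: on the axis at the seat (sander deck, 50 mm above the table), where a drum's underside rests. z up; teeth point along its own +-x and +-y; each spindle has its own angle. Empty at start.
- drum_1: fresh drum (may be absent), upright at start, 0.35 kg. Orange sleeve 72 mm wide, 50 mm tall; square aluminium boss 44 x 44 mm from its top to 84 mm: grip two parallel flats. Origin: centre of underside; z along the axis, x and y square to the flats. Bore right through: a cross of slots 13 mm wide, to radius 19.5 mm, along own +-x and +-y; fits a spindle every quarter turn with 1.5 mm play.
- drum_2: fresh drum (may be absent), upright at start, 0.35 kg. Orange sleeve 72 mm wide, 50 mm tall; square aluminium boss 44 x 44 mm from its top to 84 mm: grip two parallel flats. Origin: centre of underside; z along the axis, x and y square to the flats. Bore right through: a cross of slots 13 mm wide, to radius 19.5 mm, along own +-x and +-y; fits a spindle every quarter turn with 1.5 mm play.
- drum_3: fresh drum (may be absent), upright at start, 0.35 kg. Orange sleeve 72 mm wide, 50 mm tall; square aluminium boss 44 x 44 mm from its top to 84 mm: grip two parallel flats. Origin: centre of underside; z along the axis, x and y square to the flats. Bore right through: a cross of slots 13 mm wide, to radius 19.5 mm, along own +-x and +-y; fits a spindle every quarter turn with 1.5 mm play.
- worn_drum: worn sanding drum: dark brown-black sleeve and dark steel boss, otherwise the same shape, size, axes and origin as the fresh drums. It starts fully home on one of the spindles, its teeth engaged; lifts straight up (62 mm to clear the teeth, 76 mm to clear the pilot nose).
- scrap_tray: grey open scrap tray, fixed: 150 x 150 mm outside, 50 mm tall, walls 4 mm. Origin: centre of its underside.
- scrap_tray_in (a point): centre of the scrap tray's inner floor, 4 mm above the table.
- tape_measure: yellow and black tape measure 66 x 36 x 64 mm (a bystander, loose; leave it where it is). Origin: centre of its underside.
- mug: blue mug, 76 mm wide, 90 mm tall (a bystander, loose; leave it where it is). Origin: centre of its underside.

How it is judged:
By the outcome, as a careful person would: the job done as asked, in the order asked, and still so for the second after the job is handed in, with the robot touching nothing.
Of drum_1, drum_2, drum_3 only 2 to 3 are there at a start; the rules pass over those that are not, and their reading is None.
At some moment in a run one of drum_1, drum_2, drum_3 may be knocked a few centimetres aside while the robot is not near it.
It also fails if it takes over 200 s, if anything falls off the work surface, if the arm or the gripper's body presses on something with over 40 N, if the wrist force passes 120 N, or if a joint passes its speed limit or range.

ROBOT

A 6-joint arm with a two-finger parallel gripper is mounted at the origin on the work surface. World frame = base frame: x ahead of the robot, y to its left, z up, the work surface at z = 0. Lengths are in m, angles in rad, forces in N, time in s.
With the tool pointing down it reaches from about 0.35 to 0.975 m from the base axis. Payload 4.9 kg.
Tool frame: the origin (TCP) lies on the front face of the gripper's body, between the roots of the fingers; the fingertips stand ctrl.tip_extent ahead of it and the grasp point (between the pads) lies 54 mm ahead of it (ctrl.tip_extent is the distance from the TCP to the fingertips, in m); z points along the fingers, y is the line along which they close (so a half turn about z gives the same grasp; the last joint's range is limited). The gripper opens to 85 mm and grips with 20 to 120 N. Pads are 22 mm wide; open, the fingers measure 114 mm over their backs; the gripper's body (76 mm by 85 mm) begins 54 mm behind the grasp point. The pads swing forward as they close: fully open they stand 13 mm farther back than shut.
Start: joints at [1.098, 0.053, 1.613, -0, 1.476, -0.119], TCP at [0.217, 0.586, 0.304] pointing down, gripper open.
Joint ranges: [-3.01, 3.01], [-1.01, 2.22], [0.06, 2.58], [-1.02, 4.17], [0.09, 2.62], [-3.14, 3.14]. Speed limits (rad/s): [2.57, 2.57, 3.14, 3.14, 3.14, 3.14].

INTERFACE

Orientations are given as a rotation vector (axis times angle).
In Python, from station import ctrl gives the robot as it stands.
- The arm moves only by the tool apply_moves, never from a script. Its argument "rows" is one flat list of numbers, 6 for each row, row after row: the shift along the tool's x, y, z normalised to -1 to 1, where 1 is 0.6 m, then the turn, a rotation vector about the tool's x, y, z normalised to -1 to 1, where 1 is 90 degrees. A call has 1 to 20 rows; each row is the pose to reach, as a shift and turn from the pose commanded when the call began, along the tool's axes at that moment; what a row does not reach only later rows make up. A row lasts 1/10 s, in which the tool goes at most 50 mm and 8.59 degrees, less where a joint would pass 70% of its speed; a pose out of reach is approached as far as the arm can. A call with a number of a shift or a turn outside -1 to 1 is refused whole. A call with a gripper value outside its range is refused whole. "grip" is the opening, from 0 (shut) to 1 (fully open), set as the call begins (left out, the last holds). The fingers move at their own pace and stop on an object; "grip_force" is the grip in N (left out, the last holds). Time passes only in rows, so rows that repeat a pose let the fingers close. It gives the time, the measured TCP pose, the force, the opening and the grip force at its end, in the units of the state.
- ctrl.get_obs(): the state, without advancing time (a new reading comes with each control period).
- ctrl.get_image(name): name is "scene" or "top"; returns (picture, depth): 480x640x3 uint8, blue, green, red; 480x640 float32, m along the optical axis (not along the pixel's ray), 0 where there is no reading.
- ctrl.camera_model(name): a dict with "mtx" (3x3 intrinsics, pixels), "R" (3x3) and "t" (3): a world point X has camera coordinates R X + t. Camera axes: x right, y down, z forward; pixel columns grow to the right and rows downward; lengths in m; the calibration is good to about 2 mm. A picture is of the moment at which its call begins. camera_model takes no time and is no camera call.
- ctrl.finish_job(): hands the job in; it is judged then, once.
The state is a dict: "t": time; "q": joint angles; "dq": joint speeds; "effort": joint torques, N m; "tool_pos": TCP position; "tool_rot": TCP orientation; "contact_force": force on the tool from outside, world axes, zero at the start; "wrist_torque": the same for the moment, N m; "opening": finger opening in m; "grip_force": force on a finger pad.
Only numpy, scipy, OpenCV 4.12 (cv2) and the standard library are available. Lean on these libraries where they do the work, as an engineer would, in place of code of your own. Each camera call takes 0.05 s, during which the arm holds its last target. There are 200 camera calls.

## Working session

There is one attempt and no reset: what is moved stays moved. The work goes in short steps, Python scripts to look and compute and a tool call to move; the robot and the scene stay as the last step left them, time stands still between calls to the robot, and variables do not carry over. Pictures are saved under pics/ and viewed, at most 14 in all, crops included, and the job is handed in when it is done.

Besides the shell and the picture viewer there is one more tool, called after "Request:" by a JSON object that holds its "op" and its "data". apply_moves: Moves the arm, as the interface text tells. Its arguments: {"type":"object","properties":{"rows":{"type":"array","items":{"type":"number"}},"grip":{"type":"number"},"grip_force":{"type":"number"}},"required":["rows"]}

```bash
ls; mkdir -p pics
python3 - <<'E'
from station import ctrl
import cv2,numpy as np
for n in("top","scene"):
    im,d=ctrl.get_image(n); cv2.imwrite(f"pics/{n}0.png",im); np.savez(f"{n}0.npz",im=im,d=d)
    m=ctrl.camera_model(n); print(n,m)
print(ctrl.get_obs(),ctrl.tip_extent)
E
```

```text
pics
top {'mtx': array([[537.93484354,   0.        , 319.06359716],
       [  0.        , 537.93484354, 244.14080333],
       [  0.        ,   0.        ,   1.        ]]), 'R': array([[-0.01876289, -0.99981097, -0.00509649],
       [-0.99598811,  0.01913675, -0.08741551],
       [ 0.08749652,  0.00343588, -0.9961589 ]]), 't': array([0.00355712, 0.59242445, 1.17891919])}
scene {'mtx': array([[452.00791719,   0.        , 311.75797162],
       [  0.        , 452.00791719, 242.21317912],
       [  0.        ,   0.        ,   1.        ]]), 'R': array([[-0.49327599,  0.86964029,  0.02011388],
       [ 0.48512132,  0.29421563, -0.82346492],
       [-0.72203609, -0.3964378 , -0.56701055]]), 't': array([ 0.29005416, -0.18951737,  1.56646789])}
{'t': 0.1, 'q': array([ 1.09800575e+00,  5.32815267e-02,  1.61419088e+00,  4.58591261e-06,
        1.47601182e+00, -1.18990990e-01]), 'dq': array([-0.00069598, -0.00120559, -0.00298743,  0.00175478, -0.00313355,
       -0.00028   ]), 'effort': array([-2.84696716e-04, -3.94903350e+01, -3.71361709e+01, -6.11224436e-05,
        3.94195144e-03, -3.33981163e-06]), 'tool_pos': array([0.21632975, 0.58589295, 0.30277119]), 'tool_rot': array([-5.52755689e-01, -3.09201629e+00,  2.83956670e-03]), 'contact_force': array([-0.06179058,  0.51348455,  0.41972355]), 'wrist_torque': array([-0.01823165, -0.01721653, -0.0205638 ]), 'grip_force': 0.0, 'opening': 0.085407421639211} 0.0726
```

View pics/top0.png

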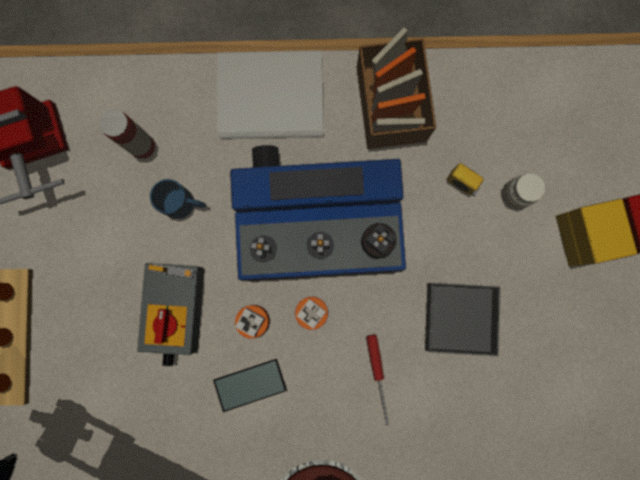

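View pics/scene0.png

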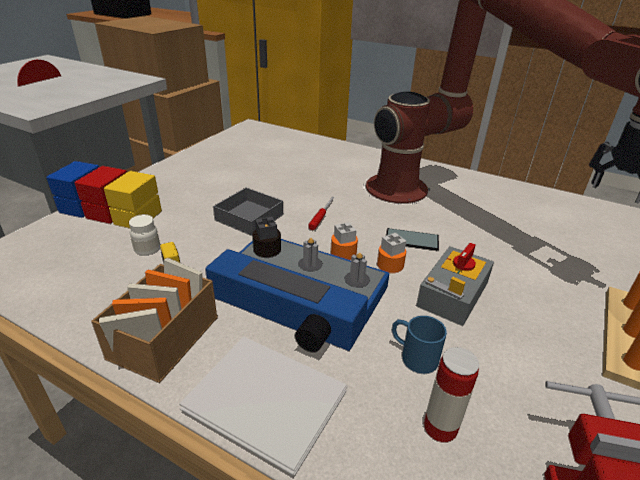

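The top view shows two fresh drums at about (252,322) and (312,313). The empty spindles are at (263,248) and (320,245), with the worn drum at (379,240). The isolator box is at (170,310), the tray at (462,320) and the mug at (172,200). I'll enlarge for angles.

```bash
cat > h.py <<'E'
import numpy as np,cv2
from scipy.spatial.transform import Rotation as Ro
from station import ctrl
def w(uv,z,n="top"):
    m=ctrl.camera_model(n);K,R,t=m["mtx"],m["R"],m["t"]
    r=R.T@np.linalg.solve(K,[uv[0],uv[1],1.]);c=-R.T@t
    return (c+r*(z-c[2])/r[2])[:2]
def px(X,n="top"):
    m=ctrl.camera_model(n);p=m["mtx"]@(m["R"]@np.array(X,float)+m["t"]);return p[:2]/p[2]
E
python3 - <<'E'
import cv2,numpy as np
im=np.load("top0.npz")["im"]
a=cv2.resize(im[225:345,225:415],None,fx=4.2,fy=4.2,interpolation=cv2.INTER_CUBIC)
cv2.imwrite("pics/c1.png",a)
b=cv2.resize(im[255:375,125:215],None,fx=5,fy=5,interpolation=cv2.INTER_CUBIC)
cv2.imwrite("pics/c2.png",b)
E
```

```text
(no output)
```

View pics/c1.png

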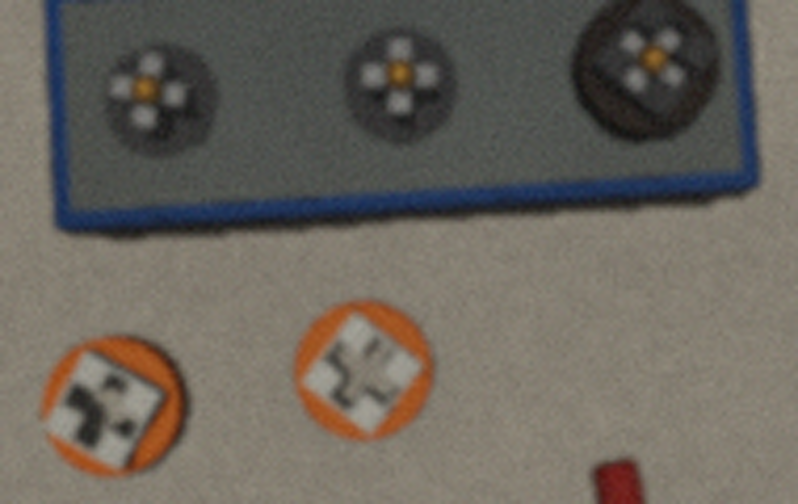

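View pics/c2.png

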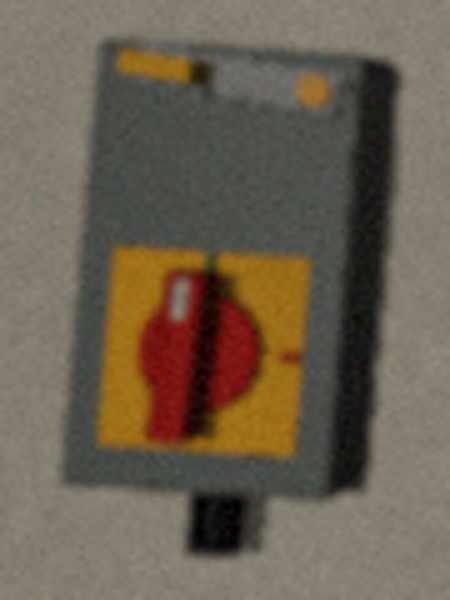

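The crops show the handle with its mark towards +x (full image about (160,326)). The hasp pin is at (187,273) and its tab at (156,268). The drum bosses and spindle crosses are clear enough to measure. I'll use depth for the centres and angles.

```bash
cat >> h.py <<'E'
def cloud(n,d,box):
    m=ctrl.camera_model(n);K,R,t=m["mtx"],m["R"],m["t"]
    u0,u1,v0,v1=box;v,u=np.mgrid[v0:v1,u0:u1];z=d[v0:v1,u0:u1]
    ok=z>0;u,v,z=u[ok],v[ok],z[ok]
    P=np.stack([(u-K[0,2])/K[0,0]*z,(v-K[1,2])/K[1,1]*z,z],1)
    return (P-t)@R,np.stack([u,v],1)
def rect(n,d,box,zlo,zhi):
    P,_=cloud(n,d,box);Q=P[(P[:,2]>zlo)&(P[:,2]<zhi)]
    if len(Q)<5: return None
    r=cv2.minAreaRect((Q[:,:2]*1000).astype(np.float32))
    return len(Q),np.round(r[0],1),np.round(r[1],1),round(r[2],1),"med",np.round(np.median(Q,0),4)
E
python3 - <<'E'
from h import *
d=np.load("top0.npz")["d"]
print("table z",np.round(np.percentile(cloud("top",d,(330,360,290,320))[0][:,2],[5,50,95]),4))
for k,b,lo,hi in[("d1",(230,275,300,345),.076,.095),("d2",(290,335,290,335),.076,.095),("worn",(358,402,218,262),.125,.141),
 ("sa",(245,280,232,262),.09,.14),("sb",(303,338,230,260),.09,.14),("iso",(140,200,300,352),.105,.125),("tab",(140,175,255,285),.1,.12),("box",(130,210,255,360),.06,.076),("tray",(420,505,275,360),.04,.06),("mug",(145,212,175,225),.06,.1),("tape?",(440,490,155,200),.02,.1)]:
    print(k,rect("top",d,b,lo,hi))
f=lambda x,y:(225+x/4.2,225+y/4.2)
g=lambda x,y:(125+x/5,255+y/5)
def ang(a,b,z,fn=f):
    p=w(fn(*b),z)-w(fn(*a),z);return np.degrees(np.arctan2(p[1],p[0]))
print("sa nose",w(f(146,90),.126),"teeth c",w(f(148,90),.112),ang((146,117),(153,65),.112),ang((119,85),(174,94),.112))
print("sb nose",w(f(400,73),.126),w(f(400,74),.112),ang((400,102),(400,48),.112),ang((373,73),(428,75),.112))
print("worn nose",w(f(654,58),.126),ang((636,78),(672,36),.112),ang((631,41),(673,76),.112))
print("d1 corners",[w(f(*c),.084) for c in((90,348),(166,382),(122,472),(42,418))])
print("d2 corners",[w(f(*c),.084) for c in((357,310),(423,366),(367,433),(301,381))])
print("iso",w(g(184,274),.115),w(g(168,440),.115),"pivot",w(g(313,90),.085),"tab",w(g(155,66),.111),w(g(120,60),.111),w(g(190,70),.111))
E
```

```text
table z [-0.0036  0.0005  0.0044]
d1 (282, array([424.1, 142.3]), array([44.3, 45.1]), 59.7, 'med', array([0.4245, 0.1424, 0.0845]))
d2 (252, array([440.3,  11.5]), array([43.8, 44.1]), 51.5, 'med', array([0.4401, 0.0115, 0.0847]))
worn (299, array([ 592.7, -135. ]), array([43.8, 44.7]), 50.0, 'med', array([ 0.5924, -0.135 ,  0.1344]))
sa (175, array([582.6, 114.6]), array([31.8, 31.3]), 37.4, 'med', array([0.5814, 0.1131, 0.113 ]))
sb (162, array([586.6,  -9.9]), array([30.1, 30.3]), 44.1, 'med', array([ 0.5858, -0.01  ,  0.1134]))
iso (309, array([421.9, 321.1]), array([17.2, 69.3]), 83.7, 'med', array([0.4205, 0.3201, 0.1147]))
tab (76, array([541.7, 331.6]), array([31.6,  9.5]), 79.4, 'med', array([0.5416, 0.3302, 0.1116]))
box (3869, array([456.3, 318.5]), array([116.6, 190.1]), 85.3, 'med', array([0.4619, 0.3124, 0.0705]))
tray (670, array([ 421.1, -320. ]), array([151.7, 150.3]), 85.7, 'med', array([ 0.415 , -0.3291,  0.0494]))
mug (555, array([688. , 305.5]), array([100.9,  75.5]), 50.5, 'med', array([0.6904, 0.3085, 0.0812]))
tape? (645, array([ 731.4, -336.8]), array([66. , 39.4]), 55.9, 'med', array([ 0.7277, -0.3331,  0.0626]))
sa nose [0.58122186 0.11380709] teeth c [0.58240229 0.11441515] -8.184979623137203 -100.40435177299794
sb nose [ 0.58717871 -0.01051623] [ 0.58795682 -0.01049007] -1.086047233921483 -93.19262751673237
worn nose [ 0.5921543  -0.13483245] -41.86870792556482 -131.2813557740194
d1 corners [array([0.45523382, 0.14794817]), array([0.43756961, 0.10990337]), array([0.3933107 , 0.13236194]), array([0.42081527, 0.17226674])]
d2 corners [array([0.47172562, 0.01343042]), array([ 0.44314564, -0.01920875]), array([0.41036831, 0.00948351]), array([0.43681146, 0.04213885])]
iso [0.45536669 0.31761672] [0.38807535 0.32370545] pivot [0.53108673 0.27221342] tab [0.54128469 0.33144596] [0.54405373 0.34602239] [0.53934743 0.31688266]
```

```bash
cat >> h.py <<'E'
def plan(*tg):
    "targets (x,y,z,phi_deg of tool y); prints rows from the present pose"
    o=ctrl.get_obs();p=o["tool_pos"];R=Ro.from_rotvec(o["tool_rot"])
    yv=R.as_matrix()[:,1];print("t %.1f pos %s phi %.1f q1,q6 %.0f %.0f F %s open %.4f gf %.0f"%(o["t"],np.round(p,4),np.degrees(np.arctan2(yv[1],yv[0])),*np.degrees(o["q"][[0,5]]),np.round(o["contact_force"],1),o["opening"],o["grip_force"]))
    lp,lR=p,R
    for x,y,z,f in tg:
        f=np.radians(f);Y=np.array([np.cos(f),np.sin(f),0]);Z=np.array([0,0,-1.]);X=np.cross(Y,Z)
        T=Ro.from_matrix(np.stack([X,Y,Z],1));q=np.array([x,y,z])
        row=np.r_[R.inv().apply(q-p)/.6,(R.inv()*T).as_rotvec()/(np.pi/2)]
        n=max(np.linalg.norm(q-lp)/.05,np.degrees((lR.inv()*T).magnitude())/8.59)
        print(list(map(float,np.round(row,4))),"n",round(n,1));lp,lR=q,T
E
python3 -c "
from h import *
plan((.422,.321,.25,85),(.422,.321,.154,85))"
```

```text
t 0.1 pos [0.2163 0.5859 0.3028] phi 69.7 q1,q6 63 -7 F [-0.1  0.5  0.4] open 0.0854 gf 0
[-0.4745, -0.2952, 0.0884, -0.0012, -0.0003, -0.1697] n 6.8
[-0.4746, -0.2949, 0.2484, -0.0012, -0.0003, -0.1697] n 1.9
```

Request:
{"op": "apply_moves", "data": {"rows": [-0.4745, -0.295, 0.088, -0.0012, 0, -0.17, -0.4745, -0.295, 0.088, -0.0012, 0, -0.17, -0.4745, -0.295, 0.088, -0.0012, 0, -0.17, -0.4745, -0.295, 0.088, -0.0012, 0, -0.17, -0.4745, -0.295, 0.088, -0.0012, 0, -0.17, -0.4745, -0.295, 0.088, -0.0012, 0, -0.17, -0.4745, -0.295, 0.088, -0.0012, 0, -0.17, -0.4745, -0.295, 0.088, -0.0012, 0, -0.17, -0.4745, -0.295, 0.088, -0.0012, 0, -0.17, -0.4745, -0.295, 0.248, -0.0012, 0, -0.17, -0.4745, -0.295, 0.248, -0.0012, 0, -0.17, -0.4745, -0.295, 0.248, -0.0012, 0, -0.17, -0.4745, -0.295, 0.248, -0.0012, 0, -0.17, -0.4745, -0.295, 0.248, -0.0012, 0, -0.17]}}

```text
t: 1.5
tool_pos: [0.4234, 0.3231, 0.1582]
tool_rot: [0.134, 3.134, 0.007]
contact_force: [1.1, -0.4, 0.2]
opening: 0.0857
grip_force: 0.0
```

Request:
{"op": "apply_moves", "data": {"rows": [0, 0, 0, 0, 0, 0, 0, 0, 0, 0, 0, 0, 0, 0, 0, 0, 0, 0, 0, 0, 0, 0, 0, 0, 0, 0, 0, 0, 0, 0, 0, 0, 0, 0, 0, 0, 0, 0, 0, 0, 0, 0, 0, 0, 0, 0, 0, 0], "grip": 0, "grip_force": 30}}

```text
t: 2.3
tool_pos: [0.4224, 0.3234, 0.1558]
tool_rot: [0.137, 3.137, 0.011]
contact_force: [-0.8, 9.1, -0.8]
opening: 0.0154
grip_force: 36.3
```

```bash
python3 -c "
from h import *
plan((.422,.321,.154,-5))"
```

```text
t 2.3 pos [0.4224 0.3234 0.1558] phi 85.0 q1,q6 29 -56 F [-0.8  9.1 -0.8] open 0.0154 gf 36
[0.0003, -0.004, 0.003, 0.0038, -0.003, 1.0001] n 10.5
```

Request:
{"op": "apply_moves", "data": {"rows": [0, 0.001, 0, 0, 0, 0.09, 0, 0.001, 0, 0, 0, 0.18, 0, 0.001, 0, 0, 0, 0.27, 0, 0.001, 0, 0, 0, 0.36, 0, 0.001, 0, 0, 0, 0.45, 0, 0.001, 0, 0, 0, 0.54, 0, 0.001, 0, 0, 0, 0.63, 0, 0.001, 0, 0, 0, 0.72, 0, 0.001, 0, 0, 0, 0.81, 0, 0.001, 0, 0, 0, 0.9, 0, 0.001, 0, 0, 0, 0.96, 0, 0.001, 0, 0, 0, 1, 0, 0.001, 0, 0, 0, 1, 0, 0.001, 0, 0, 0, 1]}}

```text
t: 3.7
tool_pos: [0.4215, 0.3229, 0.1558]
tool_rot: [-2.312, -2.122, -0.001]
contact_force: [-5.5, 2.7, 4.6]
opening: 0.0156
grip_force: 37.2
```

```bash
python3 -c "
from h import *
plan((.422,.321,.154,-5))
print(ctrl.get_obs()['wrist_torque'])"
```

```text
t 3.7 pos [0.4215 0.3229 0.1558] phi -4.9 q1,q6 29 34 F [-5.5  2.7  4.6] open 0.0156 gf 37
[-0.0031, 0.0011, 0.003, -0.0014, -0.0018, 0.001] n 0.1
[0.21582498 0.83533503 0.24467474]
```

Request:
{"op": "apply_moves", "data": {"rows": [0, 0, 0, 0, 0, 0.02, 0, 0, 0, 0, 0, 0.035, 0, 0, 0, 0, 0, 0.035, 0, 0, 0, 0, 0, 0.035]}}

```text
t: 4.1
tool_pos: [0.4215, 0.3228, 0.1559]
tool_rot: [-2.366, -2.063, -0.0]
contact_force: [-5.7, 1.0, 6.0]
opening: 0.0151
grip_force: 59.2
```

```bash
python3 -c "
from h import *
plan((.422,.321,.154,-5))
print(ctrl.get_obs()['wrist_torque'])"
```

```text
t 4.1 pos [0.4215 0.3228 0.1559] phi -7.8 q1,q6 29 37 F [-5.7  1.   6. ] open 0.0151 gf 59
[-0.0029, 0.0012, 0.0031, -0.0011, -0.0011, -0.0314] n 0.3
[0.1244047  0.89401687 1.55541558]
```

Request:
{"op": "apply_moves", "data": {"rows": [0, 0, 0, 0, 0, 0, 0, 0, 0, 0, 0, 0, 0, 0, 0, 0, 0, 0, 0, 0, 0, 0, 0, 0, 0, 0, -0.08, 0, 0, 0, 0, 0, -0.16, 0, 0, 0, 0, 0, -0.16, 0, 0, 0, 0, 0, -0.16, 0, 0, 0], "grip": 1}}

```text
t: 4.9
tool_pos: [0.4231, 0.3224, 0.2531]
tool_rot: [-2.373, -2.058, -0.009]
contact_force: [-0.6, 0.7, -0.0]
opening: 0.0851
grip_force: 0.0
```

```bash
python3 -c "
from h import *
P=np.array([.531,.2735]);u=lambda a:np.array([np.cos(np.radians(a)),np.sin(np.radians(a))])
f=lambda th,off:P+.06*u(th)+off*u(th-90)
plan((*f(80,-.03),.25,80),(*f(80,-.03),.158,80))"
```

```text
t 4.9 pos [0.4231 0.3224 0.2531] phi -8.1 q1,q6 29 37 F [-0.6  0.7 -0. ] open 0.0851 gf 0
[0.0464, 0.1428, 0.0059, 0.0038, -0.0005, -0.9793] n 10.3
[0.0457, 0.1422, 0.1592, 0.0038, -0.0005, -0.9793] n 1.8
```

Request:
{"op": "apply_moves", "data": {"rows": [0.046, 0.142, 0.005, 0.004, 0, -0.979, 0.046, 0.142, 0.005, 0.004, 0, -0.979, 0.046, 0.142, 0.005, 0.004, 0, -0.979, 0.046, 0.142, 0.005, 0.004, 0, -0.979, 0.046, 0.142, 0.005, 0.004, 0, -0.979, 0.046, 0.142, 0.005, 0.004, 0, -0.979, 0.046, 0.142, 0.005, 0.004, 0, -0.979, 0.046, 0.142, 0.005, 0.004, 0, -0.979, 0.046, 0.142, 0.005, 0.004, 0, -0.979, 0.046, 0.142, 0.005, 0.004, 0, -0.979, 0.046, 0.142, 0.005, 0.004, 0, -0.979, 0.046, 0.142, 0.005, 0.004, 0, -0.979, 0.046, 0.142, 0.159, 0.004, 0, -0.979, 0.046, 0.142, 0.159, 0.004, 0, -0.979, 0.046, 0.142, 0.159, 0.004, 0, -0.979, 0.046, 0.142, 0.159, 0.004, 0, -0.979], "grip": 0}}

```text
t: 6.5
tool_pos: [0.5098, 0.337, 0.1545]
tool_rot: [-0.275, -3.123, 0.006]
contact_force: [-0.3, 0.8, 1.2]
opening: 0.0001
grip_force: 0.0
```

```bash
python3 -c "
from h import *
P=np.array([.531,.2735]);u=lambda a:np.array([np.cos(np.radians(a)),np.sin(np.radians(a))])
f=lambda th,off:P+.06*u(th)+off*u(th-90)
plan(*[(*f(t,-.015),.158,t) for t in(80,72,64,56,48,40,32,24,16,8,0,-6,-12)])"
```

```text
t 6.5 pos [0.5098 0.337  0.1545] phi 80.0 q1,q6 26 -53 F [-0.3  0.8  1.2] open 0.0001 gf 0
[-0.0281, 0.0018, -0.0061, -0.0027, -0.0042, -0.0005] n 0.3
[-0.0423, 0.0044, -0.0062, -0.003, -0.004, 0.0884] n 0.9
[-0.0566, 0.0049, -0.0063, -0.0033, -0.0038, 0.1772] n 0.9
[-0.0709, 0.0034, -0.0064, -0.0036, -0.0036, 0.2661] n 0.9
[-0.0849, -0.0001, -0.0064, -0.0038, -0.0034, 0.355] n 0.9
[-0.0982, -0.0054, -0.0065, -0.0041, -0.0031, 0.4439] n 0.9
[-0.1107, -0.0126, -0.0066, -0.0043, -0.0028, 0.5328] n 0.9
[-0.1221, -0.0214, -0.0066, -0.0046, -0.0025, 0.6217] n 0.9
[-0.1321, -0.0318, -0.0066, -0.0048, -0.0023, 0.7106] n 0.9
[-0.1405, -0.0434, -0.0066, -0.005, -0.0019, 0.7995] n 0.9
[-0.1473, -0.0561, -0.0066, -0.0052, -0.0016, 0.8884] n 0.9
[-0.1512, -0.0661, -0.0066, -0.0054, -0.0013, 0.955] n 0.7
[-0.154, -0.0766, -0.0066, -0.0055, -0.0011, 1.0217] n 0.7
```

Request:
{"op": "apply_moves", "data": {"rows": [-0.028, 0.002, -0.005, 0, 0, 0, -0.0423, 0.0044, -0.006, 0, 0, 0.088, -0.0566, 0.005, -0.006, 0, 0, 0.177, -0.071, 0.0034, -0.006, 0, 0, 0.266, -0.085, 0, -0.006, 0, 0, 0.355, -0.098, -0.0054, -0.006, 0, 0, 0.444, -0.1107, -0.0126, -0.006, 0, 0, 0.533, -0.122, -0.0214, -0.006, 0, 0, 0.622, -0.132, -0.032, -0.006, 0, 0, 0.71, -0.1405, -0.0434, -0.006, 0, 0, 0.8, -0.147, -0.056, -0.006, 0, 0, 0.888, -0.151, -0.066, -0.006, 0, 0, 0.955, -0.154, -0.0766, -0.006, 0, 0, 1, -0.154, -0.0766, -0.006, 0, 0, 1, -0.154, -0.0766, -0.006, 0, 0, 1]}}

```text
t: 8.0
tool_pos: [0.5951, 0.2843, 0.1635]
tool_rot: [-2.398, -2.012, -0.024]
contact_force: [2.3, 27.4, -8.2]
opening: -0.0
grip_force: 13.8
```

```bash
python3 -c "
from h import *
P=np.array([.531,.2735]);u=lambda a:np.array([np.cos(np.radians(a)),np.sin(np.radians(a))])
f=lambda th,off:P+.06*u(th)+off*u(th-90)
plan((*f(-12,-.015),.158,-10),(.49,.28,.30,50),(.5925,-.135,.30,-40))
print(ctrl.get_obs()['wrist_torque'],f(-10,0))"
```

```text
t 8.0 pos [0.5951 0.2843 0.1635] phi -10.0 q1,q6 19 28 F [ 2.3 27.4 -8.2] open -0.0000 gf 14
[-0.015, -0.0012, 0.0089, 0.0009, -0.0122, 0.0001] n 0.2
[-0.0331, -0.1709, -0.2284, 0.0072, -0.0106, -0.6666] n 7.0
[-0.6845, 0.1174, -0.2405, -0.0024, -0.0122, 0.3334] n 10.5
[ 4.48525916 -0.48659439  0.13733135] [0.59008847 0.26308111]
```

Request:
{"op": "apply_moves", "data": {"rows": [0.02, 0, 0, 0, 0, 0, 0.02, 0, -0.08, 0, 0, 0, 0.02, 0, -0.16, 0, 0, 0, 0, 0, -0.24, 0, -0.012, 0, 0, 0, -0.24, 0, -0.012, 0, -0.6845, 0.117, -0.24, -0.002, -0.012, -0.333, -0.6845, 0.117, -0.24, -0.002, -0.012, 0.333, -0.6845, 0.117, -0.24, -0.002, -0.012, 0.333, -0.6845, 0.117, -0.24, -0.002, -0.012, 0.333, -0.6845, 0.117, -0.24, -0.002, -0.012, 0.333, -0.6845, 0.117, -0.24, -0.002, -0.012, 0.333, -0.6845, 0.117, -0.24, -0.002, -0.012, 0.333, -0.6845, 0.117, -0.24, -0.002, -0.012, 0.333, -0.6845, 0.117, -0.24, -0.002, -0.012, 0.333, -0.6845, 0.117, -0.24, -0.002, -0.012, 0.333, -0.6845, 0.117, -0.24, -0.002, -0.012, 0.333, -0.6845, 0.117, -0.24, -0.002, -0.012, 0.333], "grip": 1}}

```text
t: 9.7
tool_pos: [0.5923, -0.1388, 0.3046]
tool_rot: [2.833, 1.324, -0.024]
contact_force: [-0.5, 0.7, 0.5]
opening: 0.0854
grip_force: 0.0
```

Run:
```python
from h import *
im,d=ctrl.get_image("top")
cv2.imwrite("pics/t1.png",np.hstack([cv2.resize(im[225:375,125:275],None,fx=3.9,fy=3.9,interpolation=cv2.INTER_CUBIC)]))
for k,b,lo,hi in[("iso",(140,200,300,352),.105,.125),("tab",(160,215,225,285),.1,.12)]: print(k,rect("top",d,b,lo,hi))
plan((.5925,-.134,.28,-40),(.5925,-.134,.175,-40))
```

```text
iso (282, array([421.6, 321.5]), array([71.5, 16.3]), 85.0, 'med', array([0.4221, 0.3202, 0.115 ]))
tab (90, array([590.7, 267.8]), array([11.9, 30. ]), 83.8, 'med', array([0.5905, 0.2667, 0.1108]))
t 9.8 pos [ 0.5922 -0.1387  0.3043] phi -39.9 q1,q6 -20 20 F [ 0.2 -0.3 -0.6] open 0.0852 gf 0
[0.0071, -0.0049, 0.0404, 0.0039, 0.013, 0.0015] n 0.5
[0.0107, -0.006, 0.2154, 0.0039, 0.013, 0.0015] n 2.1
```

View pics/t1.png

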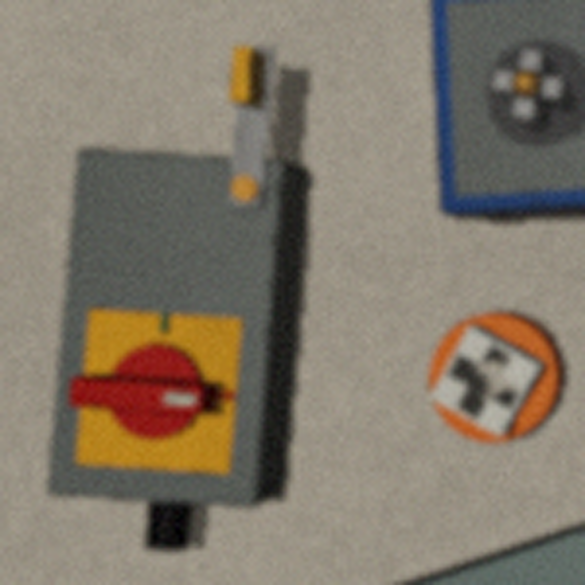

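The isolator mark now points at its "off" tick, and the hasp tongue points straight out past the box end, parallel to the box sides. Next is the worn drum.

Request:
{"op": "apply_moves", "data": {"rows": [0.009, -0.0055, 0.08, 0.004, 0.013, 0, 0.0107, -0.006, 0.15, 0.004, 0.013, 0, 0.0107, -0.006, 0.215, 0.004, 0.013, 0, 0.0107, -0.006, 0.215, 0.004, 0.013, 0, 0.0107, -0.006, 0.215, 0.004, 0.013, 0]}}

```text
t: 10.25
tool_pos: [0.5922, -0.1345, 0.1748]
tool_rot: [-2.845, -1.33, 0.002]
contact_force: [1.3, -0.2, 1.3]
opening: 0.0855
grip_force: 0.0
```

Request:
{"op": "apply_moves", "data": {"rows": [0, 0, 0, 0, 0, 0, 0, 0, 0, 0, 0, 0, 0, 0, 0, 0, 0, 0, 0, 0, 0, 0, 0, 0, 0, 0, 0, 0, 0, 0, 0, 0, 0, 0, 0, 0], "grip": 0, "grip_force": 60}}

```text
t: 10.85
tool_pos: [0.5927, -0.1352, 0.1773]
tool_rot: [-2.847, -1.328, -0.001]
contact_force: [-3.4, 3.2, 6.9]
opening: 0.0429
grip_force: 63.6
```

```bash
python3 -c "
from h import *
plan((.5925,-.134,.30,-40),(.421,-.319,.30,-40),(.421,-.319,.132,-40))
print(ctrl.get_obs()['wrist_torque'])"
```

```text
t 10.8 pos [ 0.5927 -0.1352  0.1773] phi -40.0 q1,q6 -20 20 F [-3.4  3.2  6.9] open 0.0429 gf 64
[0.0015, -0.0016, -0.2044, -0.0001, -0.0005, 0.0001] n 2.5
[-0.4184, -0.0224, -0.2048, -0.0001, -0.0005, 0.0001] n 5.0
[-0.4186, -0.0224, 0.0752, -0.0001, -0.0005, 0.0001] n 3.4
[ 0.55431323  0.75199334 -0.07901595]
```

Request:
{"op": "apply_moves", "data": {"rows": [0, 0, -0.03, 0, 0, 0, 0, 0, -0.07, 0, 0, 0, 0, 0, -0.11, 0, 0, 0, 0, 0, -0.15, 0, 0, 0, 0, 0, -0.205, 0, 0, 0, 0, 0, -0.205, 0, 0, 0, -0.4184, -0.0224, -0.205, 0, 0, 0, -0.4184, -0.0224, -0.205, 0, 0, 0, -0.4184, -0.0224, -0.205, 0, 0, 0, -0.4184, -0.0224, -0.205, 0, 0, 0, -0.4184, -0.0224, -0.205, 0, 0, 0, -0.4184, -0.0224, -0.205, 0, 0, 0, -0.4184, -0.0224, -0.205, 0, 0, 0, -0.4184, -0.0224, 0, 0, 0, 0, -0.4184, -0.0224, 0, 0, 0, 0, -0.4184, -0.0224, 0.05, 0, 0, 0, -0.4184, -0.0224, 0.07, 0, 0, 0, -0.4184, -0.0224, 0.07, 0, 0, 0, -0.4184, -0.0224, 0.07, 0, 0, 0]}}

```text
t: 12.75
tool_pos: [0.4215, -0.3186, 0.1331]
tool_rot: [-2.846, -1.331, 0.001]
contact_force: [0.1, -0.0, -2.6]
opening: 0.0432
grip_force: 64.5
```

```bash
python3 -c "
from h import *
plan((.421,-.319,.133,-40))"
```

```text
t 12.8 pos [ 0.4215 -0.3186  0.1331] phi -39.9 q1,q6 -45 -5 F [ 0.1 -0.  -2.6] open 0.0432 gf 65
[-0.0011, -0.0001, 0.0001, -0.0003, 0.0002, 0.0014] n 0.0
```

Request:
{"op": "apply_moves", "data": {"rows": [0, 0, 0.002, 0, 0, 0, 0, 0, 0.002, 0, 0, 0, 0, 0, 0.002, 0, 0, 0, 0, 0, 0.002, 0, 0, 0, 0, 0, -0.05, 0, 0, 0, 0, 0, -0.13, 0, 0, 0, 0, 0, -0.21, 0, 0, 0, 0, 0, -0.29, 0, 0, 0, 0, 0, -0.29, 0, 0, 0, 0, 0, -0.29, 0, 0, 0], "grip": 1}}

```text
t: 13.75
tool_pos: [0.4211, -0.3198, 0.309]
tool_rot: [2.844, 1.326, 0.001]
contact_force: [0.2, -0.4, -0.7]
opening: 0.0852
grip_force: 0.0
```

Run:
```python
from h import *
im,d=ctrl.get_image("top"); np.savez("top2.npz",im=im,d=d)
for k,b,lo,hi in[("d1",(225,280,295,350),.076,.095),("d2",(285,340,285,340),.076,.095),("d any",(130,420,150,420),.078,.089),("sa",(245,280,232,262),.104,.119),("sb",(303,338,230,260),.104,.119),("sc",(360,395,225,257),.104,.119),("worn",(420,505,275,360),.08,.095)]:
    print(k,rect("top",d,b,lo,hi))
c=im[220:270,240:400]
cv2.imwrite("pics/t2.png",cv2.resize(c,None,fx=5,fy=5,interpolation=cv2.INTER_CUBIC))
plan()
```

```text
d1 (278, array([424.1, 142.3]), array([44.4, 44.4]), 60.4, 'med', array([0.4239, 0.1421, 0.084 ]))
d2 (252, array([440.3,  11.5]), array([43.7, 44.2]), 51.9, 'med', array([0.4401, 0.0115, 0.0847]))
d any (2579, array([593.9, 106.7]), array([590.1, 402.4]), 88.8, 'med', array([0.6777, 0.1119, 0.0863]))
sa (117, array([582.4, 114.9]), array([31.1, 31.1]), 35.3, 'med', array([0.581 , 0.1129, 0.1129]))
sb (106, array([587.1, -10. ]), array([29.5, 29.9]), 44.7, 'med', array([ 0.5868, -0.01  ,  0.1129]))
sc (109, array([ 593., -135.]), array([31.3, 30.7]), 4.9, 'med', array([ 0.5888, -0.1308,  0.1127]))
worn (309, array([ 423.1, -320.1]), array([46.1, 44.5]), 49.5, 'med', array([ 0.4233, -0.3194,  0.0885]))
t 13.8 pos [ 0.4205 -0.3192  0.3067] phi -40.0 q1,q6 -45 -5 F [-0.2 -0.5 -0.2] open 0.0857 gf 0
```

View pics/t2.png

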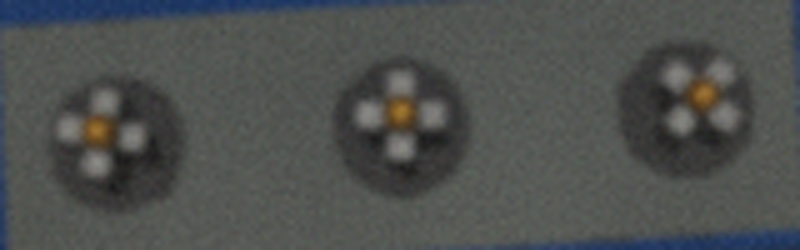

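Run:
```python
from h import *
plan((.4403,.0115,.22,51.5),(.4403,.0115,.129,51.5))
```

```text
t 13.8 pos [ 0.4205 -0.3192  0.3067] phi -40.0 q1,q6 -45 -5 F [-0.2 -0.5 -0.2] open 0.0857 gf 0
[0.4436, -0.3289, 0.1444, -0.0006, 0.0, -1.0165] n 10.7
[0.4437, -0.3288, 0.296, -0.0006, 0.0, -1.0165] n 1.8
```

Request:
{"op": "apply_moves", "data": {"rows": [0.4436, -0.329, 0, 0, 0, -1, 0.4436, -0.329, 0, 0, 0, -1, 0.4436, -0.329, 0, 0, 0, -1, 0.4436, -0.329, 0, 0, 0, -1, 0.4436, -0.329, 0, 0, 0, -1, 0.4436, -0.329, 0, 0, 0, -1, 0.4436, -0.329, 0, 0, 0, -1, 0.4436, -0.329, 0, 0, 0, -1, 0.4436, -0.329, 0.1, 0, 0, -1, 0.4436, -0.329, 0.1, 0, 0, -1, 0.4436, -0.329, 0.1, 0, 0, -1, 0.4436, -0.329, 0.1, 0, 0, -1, 0.4436, -0.329, 0.18, 0, 0, -1, 0.4436, -0.329, 0.24, 0, 0, -1, 0.4436, -0.329, 0.296, 0, 0, -1, 0.4436, -0.329, 0.296, 0, 0, -1, 0.4436, -0.329, 0.296, 0, 0, -1, 0.4436, -0.329, 0.296, 0, 0, -1]}}

```text
t: 15.6
tool_pos: [0.4416, 0.0112, 0.1313]
tool_rot: [1.074, 2.95, 0.001]
contact_force: [1.2, 0.2, 0.2]
opening: 0.0856
grip_force: 0.0
```

Request:
{"op": "apply_moves", "data": {"rows": [0, 0, 0, 0, 0, 0, 0, 0, 0, 0, 0, 0, 0, 0, 0, 0, 0, 0, 0, 0, 0, 0, 0, 0, 0, 0, 0, 0, 0, 0, 0, 0, 0, 0, 0, 0], "grip": 0, "grip_force": 25}}

```text
t: 16.2
tool_pos: [0.4411, 0.0115, 0.1304]
tool_rot: [1.074, 2.951, 0.0]
contact_force: [-0.4, 0.9, 6.0]
opening: 0.0434
grip_force: 29.5
```

Request:
{"op": "apply_moves", "data": {"rows": [0, 0, 0, 0, 0, 0, 0, 0, 0, 0, 0, 0, 0, 0, 0, 0, 0, 0, 0, 0, 0, 0, 0, 0, 0, 0, -0.09, 0, 0, 0, 0, 0, -0.09, 0, 0, 0], "grip": 1}}

```text
t: 16.8
tool_pos: [0.443, 0.0111, 0.1884]
tool_rot: [1.071, 2.945, 0.002]
contact_force: [0.6, 0.5, 1.2]
opening: 0.0852
grip_force: 0.0
```

Run:
```python
from h import *
plan((.4403,.0115,.183,-40),(.4403,.0115,.129,-40))
```

```text
t 16.8 pos [0.443  0.0111 0.1884] phi 50.0 q1,q6 -8 -58 F [0.6 0.5 1.2] open 0.0852 gf 0
[0.0039, -0.0024, 0.0089, 0.0054, 0.0014, 1.0002] n 10.5
[0.0045, -0.0027, 0.0989, 0.0054, 0.0014, 1.0002] n 1.1
```

Request:
{"op": "apply_moves", "data": {"rows": [0.003, -0.0015, 0, 0.005, 0, 0.09, 0.003, -0.0015, 0, 0.005, 0, 0.18, 0.003, -0.0015, 0, 0.005, 0, 0.27, 0.003, -0.0015, 0, 0.005, 0, 0.36, 0.003, -0.0015, 0, 0.005, 0, 0.45, 0.003, -0.0015, 0, 0.005, 0, 0.54, 0.003, -0.0015, 0, 0.005, 0, 0.63, 0.003, -0.0015, 0, 0.005, 0, 0.72, 0.003, -0.0015, 0, 0.005, 0, 0.81, 0.003, -0.0015, 0, 0.005, 0, 0.9, 0.003, -0.0015, 0, 0.005, 0, 0.98, 0.003, -0.0015, 0, 0.005, 0, 1, 0.003, -0.0015, 0.05, 0.005, 0, 1, 0.003, -0.0015, 0.096, 0.005, 0, 1, 0.003, -0.0015, 0.096, 0.005, 0, 1, 0.003, -0.0015, 0.096, 0.005, 0, 1]}}

```text
t: 18.4
tool_pos: [0.4379, 0.012, 0.1253]
tool_rot: [-2.844, -1.327, 0.014]
contact_force: [-0.2, -0.6, 1.1]
opening: 0.0854
grip_force: 0.0
```

Request:
{"op": "apply_moves", "data": {"rows": [0, 0, 0, 0, 0, 0, 0, 0, 0, 0, 0, 0, 0, 0, 0, 0, 0, 0, 0, 0, 0, 0, 0, 0, 0, 0, 0, 0, 0, 0, 0, 0, 0, 0, 0, 0, 0, 0, 0, 0, 0, 0], "grip": 0, "grip_force": 60}}

```text
t: 19.1
tool_pos: [0.4394, 0.0117, 0.1271]
tool_rot: [-2.846, -1.328, 0.008]
contact_force: [0.4, -0.9, 5.9]
opening: 0.0433
grip_force: 63.0
```

Run:
```python
from h import *
plan((.4411,.0115,.30,-40),(.5927,-.1352,.30,-40),(.5927,-.1352,.21,-40))
```

```text
t 19.1 pos [0.4394 0.0117 0.1271] phi -40.0 q1,q6 -8 32 F [ 0.4 -0.9  5.9] open 0.0433 gf 63
[0.0003, 0.0015, -0.2881, -0.002, 0.0026, 0.0002] n 3.5
[-0.0247, 0.3522, -0.2891, -0.002, 0.0026, 0.0002] n 4.2
[-0.0241, 0.3526, -0.1391, -0.002, 0.0026, 0.0002] n 1.8
```

Request:
{"op": "apply_moves", "data": {"rows": [0, 0.001, -0.08, 0, 0, 0, 0, 0.001, -0.16, 0, 0, 0, 0, 0.001, -0.24, 0, 0, 0, 0, 0.0015, -0.288, -0.002, 0.0026, 0, -0.026, 0.352, -0.289, -0.002, 0.0026, 0, -0.026, 0.352, -0.289, -0.002, 0.0026, 0, -0.026, 0.352, -0.289, -0.002, 0.0026, 0, -0.026, 0.352, -0.289, -0.002, 0.0026, 0, -0.026, 0.352, -0.289, -0.002, 0.0026, 0, -0.026, 0.352, -0.289, -0.002, 0.0026, 0, -0.026, 0.352, -0.225, -0.002, 0.0026, 0, -0.026, 0.352, -0.225, -0.002, 0.0026, 0, -0.026, 0.352, -0.225, -0.002, 0.0026, 0, -0.026, 0.352, -0.225, -0.002, 0.0026, 0]}}

```text
t: 20.5
tool_pos: [0.5912, -0.135, 0.261]
tool_rot: [-2.846, -1.329, 0.002]
contact_force: [-0.2, 1.0, -2.4]
opening: 0.0431
grip_force: 64.0
```

Run:
```python
from h import *
plan((.5921,-.1359,.253,-40),(.5921,-.1359,.228,-40))
```

```text
t 20.5 pos [ 0.5912 -0.135   0.261 ] phi -39.9 q1,q6 -20 20 F [-0.2  1.  -2.4] open 0.0431 gf 64
[-0.0001, 0.0022, 0.0134, -0.0006, 0.0005, 0.0007] n 0.2
[-0.0001, 0.0022, 0.055, -0.0006, 0.0005, 0.0007] n 0.5
```

Request:
{"op": "apply_moves", "data": {"rows": [0, 0.0022, 0, 0, 0, 0, 0, 0.0022, 0.013, 0, 0, 0, 0, 0.0022, 0.02, 0, 0, 0, 0, 0.0022, 0.03, 0, 0, 0, 0, 0.0022, 0.035, 0, 0, 0, 0, 0.0022, 0.04, 0, 0, 0, 0, 0.0022, 0.045, 0, 0, 0, 0, 0.0022, 0.05, 0, 0, 0, 0, 0.0022, 0.055, 0, 0, 0, 0, 0.0022, 0.055, 0, 0, 0]}}

```text
t: 21.5
tool_pos: [0.5918, -0.1362, 0.2257]
tool_rot: [-2.845, -1.327, 0.005]
contact_force: [-1.5, 1.4, -4.3]
opening: 0.0431
grip_force: 64.1
```

Run:
```python
from h import *
plan((.5921,-.1359,.18,-40))
```

```text
t 21.5 pos [ 0.5918 -0.1362  0.2257] phi -40.0 q1,q6 -20 20 F [-1.5  1.4 -4.3] open 0.0431 gf 64
[0.0008, 0.0004, 0.0762, -0.0024, 0.001, 0.0002] n 0.9
```

Request:
{"op": "apply_moves", "data": {"rows": [0, 0, 0.015, 0, 0, 0, 0, 0, 0.03, 0, 0, 0, 0, 0, 0.045, 0, 0, 0, 0, 0, 0.06, 0, 0, 0, 0, 0, 0.07, 0, 0, 0, 0, 0, 0.077, 0, 0, 0, 0, 0, 0.082, 0, 0, 0, 0, 0, 0.082, 0, 0, 0]}}

```text
t: 22.3
tool_pos: [0.5919, -0.1361, 0.1772]
tool_rot: [-2.845, -1.327, 0.004]
contact_force: [-2.2, 4.7, 0.4]
opening: 0.0432
grip_force: 64.4
```

Run:
```python
from h import *
plan((.5921,-.1359,.177,-40))
```

```text
t 22.3 pos [ 0.5919 -0.1361  0.1772] phi -40.0 q1,q6 -20 20 F [-2.2  4.7  0.4] open 0.0432 gf 64
[0.0004, 0.0001, 0.0004, -0.0023, 0.0007, 0.0002] n 0.0
```

Home height is reached. I'll release, retreat and re-measure drum 1 in case it was knocked.

Request:
{"op": "apply_moves", "data": {"rows": [0, 0, 0, 0, 0, 0, 0, 0, 0, 0, 0, 0, 0, 0, 0, 0, 0, 0, 0, 0, 0, 0, 0, 0, 0, 0, 0, 0, 0, 0, 0, 0, -0.07, 0, 0, 0, 0, 0, -0.14, 0, 0, 0, 0, 0, -0.21, 0, 0, 0, -0.2, 0.2, -0.21, 0, 0, 0, -0.2, 0.2, -0.21, 0, 0, 0, -0.2, 0.2, -0.21, 0, 0, 0, -0.2, 0.2, -0.21, 0, 0, 0], "grip": 1}}

```text
t: 23.5
tool_pos: [0.6067, -0.3096, 0.303]
tool_rot: [-2.849, -1.323, 0.005]
contact_force: [0.6, 0.3, -0.4]
opening: 0.0852
grip_force: 0.0
```

Run:
```python
from h import *
im,d=ctrl.get_image("top"); np.savez("top3.npz",im=im,d=d); cv2.imwrite("pics/t3.png",im)
for k,b,lo,hi in[("d1",(225,285,275,355),.076,.095),("sb",(303,338,230,260),.104,.119),("d2",(358,402,218,262),.12,.145),("tab",(160,215,225,285),.1,.12)]:
    print(k,rect("top",d,b,lo,hi))
plan()
```

```text
d1 (278, array([424.1, 142.2]), array([44.2, 44.3]), 59.8, 'med', array([0.4239, 0.1423, 0.0842]))
sb (100, array([587.1,  -9.9]), array([29.9, 29.6]), 44.1, 'med', array([ 0.5869, -0.0098,  0.1124]))
d2 (344, array([ 593.1, -136.5]), array([44. , 44.9]), 51.1, 'med', array([ 0.5924, -0.1358,  0.134 ]))
tab (88, array([590.6, 267.6]), array([10.4, 29.7]), 85.1, 'med', array([0.5903, 0.2673, 0.1107]))
t 23.6 pos [ 0.6066 -0.3107  0.3027] phi -40.2 q1,q6 -33 7 F [-1.1 -1.2  0.2] open 0.0855 gf 0
```

View pics/t3.png

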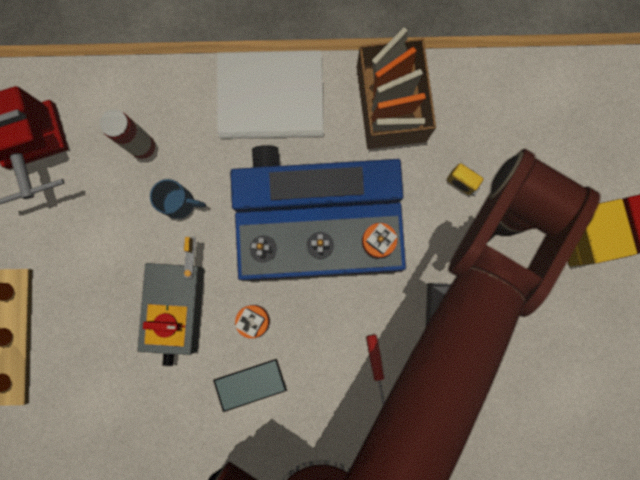

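The view shows drum 2 seated on the right spindle at (380,240). Drum 1 is unmoved at (252,322), and the bystanders are undisturbed.

Run:
```python
from h import *
plan((.4243,.1425,.30,-30),(.4243,.1425,.128,-30))
```

```text
t 23.6 pos [ 0.6066 -0.3107  0.3027] phi -40.2 q1,q6 -33 7 F [-1.1 -1.2  0.2] open 0.0855 gf 0
[0.3803, -0.72, 0.0041, -0.001, 0.002, -0.1138] n 9.8
[0.3813, -0.7196, 0.2908, -0.001, 0.002, -0.1138] n 3.4
```

Request:
{"op": "apply_moves", "data": {"rows": [0.381, -0.72, 0.004, 0, 0, -0.114, 0.381, -0.72, 0.004, 0, 0, -0.114, 0.381, -0.72, 0.004, 0, 0, -0.114, 0.381, -0.72, 0.004, 0, 0, -0.114, 0.381, -0.72, 0.004, 0, 0, -0.114, 0.381, -0.72, 0.004, 0, 0, -0.114, 0.381, -0.72, 0.004, 0, 0, -0.114, 0.381, -0.72, 0.004, 0, 0, -0.114, 0.381, -0.72, 0.004, 0, 0, -0.114, 0.381, -0.72, 0.004, 0, 0, -0.114, 0.381, -0.72, 0.004, 0, 0, -0.114, 0.381, -0.72, 0.08, 0, 0, -0.114, 0.381, -0.72, 0.15, 0, 0, -0.114, 0.381, -0.72, 0.22, 0, 0, -0.114, 0.381, -0.72, 0.29, 0, 0, -0.114, 0.381, -0.72, 0.29, 0, 0, -0.114, 0.381, -0.72, 0.29, 0, 0, -0.114, 0.381, -0.72, 0.29, 0, 0, -0.114]}}

```text
t: 25.35
tool_pos: [0.4243, 0.1474, 0.1327]
tool_rot: [-2.717, -1.577, -0.003]
contact_force: [-0.6, -0.2, 0.7]
opening: 0.0852
grip_force: 0.0
```

Request:
{"op": "apply_moves", "data": {"rows": [0, 0, 0, 0, 0, 0, 0, 0, 0, 0, 0, 0, 0, 0, 0, 0, 0, 0, 0, 0, 0, 0, 0, 0, 0, 0, 0, 0, 0, 0, 0, 0, 0, 0, 0, 0, 0, 0, 0, 0, 0, 0], "grip": 0, "grip_force": 25}}

```text
t: 26.05
tool_pos: [0.4237, 0.1474, 0.1314]
tool_rot: [-2.716, -1.577, -0.0]
contact_force: [0.6, -1.0, 6.1]
opening: 0.0435
grip_force: 32.3
```

Request:
{"op": "apply_moves", "data": {"rows": [0, 0, 0, 0, 0, 0, 0, 0, 0, 0, 0, 0, 0, 0, 0, 0, 0, 0, 0, 0, 0, 0, 0, 0, 0, 0, -0.09, 0, 0, 0, 0, 0, -0.09, 0, 0, 0, 0, 0, -0.09, 0, 0, 0], "grip": 1}}

```text
t: 26.75
tool_pos: [0.4236, 0.1475, 0.1857]
tool_rot: [-2.716, -1.577, -0.002]
contact_force: [0.6, 0.4, -0.5]
opening: 0.0854
grip_force: 0.0
```

Run:
```python
from h import *
plan((.4243,.1425,.18,60),(.4243,.1425,.127,60))
```

```text
t 26.8 pos [0.4236 0.1475 0.1857] phi -29.7 q1,q6 10 39 F [ 0.6  0.4 -0.5] open 0.0854 gf 0
[-0.0066, 0.005, 0.0095, 0.0008, -0.0006, -0.9968] n 10.4
[-0.0068, 0.005, 0.0979, 0.0008, -0.0006, -0.9968] n 1.1
```

Request:
{"op": "apply_moves", "data": {"rows": [-0.0074, 0, 0, 0, 0, -0.09, -0.0074, 0, 0, 0, 0, -0.18, -0.0074, 0, 0, 0, 0, -0.27, -0.0074, 0, 0, 0, 0, -0.36, -0.0074, 0, 0, 0, 0, -0.45, -0.0074, 0, 0, 0, 0, -0.54, -0.0074, 0, 0, 0, 0, -0.63, -0.0074, 0, 0, 0, 0, -0.72, -0.0074, 0, 0, 0, 0, -0.81, -0.0074, 0, 0, 0, 0, -0.9, -0.0074, 0, 0, 0, 0, -0.997, -0.0074, 0, 0, 0, 0, -0.997, -0.0074, 0, 0.05, 0, 0, -0.997, -0.0074, 0, 0.098, 0, 0, -0.997, -0.0074, 0, 0.098, 0, 0, -0.997, -0.0074, 0, 0.098, 0, 0, -0.997]}}

```text
t: 28.35
tool_pos: [0.4196, 0.1433, 0.1243]
tool_rot: [-0.814, -3.029, 0.002]
contact_force: [-0.8, -0.8, -0.1]
opening: 0.0855
grip_force: 0.0
```

Request:
{"op": "apply_moves", "data": {"rows": [0, 0, 0, 0, 0, 0, 0, 0, 0, 0, 0, 0, 0, 0, 0, 0, 0, 0, 0, 0, 0, 0, 0, 0, 0, 0, 0, 0, 0, 0, 0, 0, 0, 0, 0, 0, 0, 0, 0, 0, 0, 0], "grip": 0, "grip_force": 60}}

```text
t: 29.05
tool_pos: [0.4216, 0.1438, 0.1268]
tool_rot: [0.813, 3.035, 0.002]
contact_force: [0.7, 1.3, 5.7]
opening: 0.043
grip_force: 61.9
```

Run:
```python
from h import *
o=ctrl.get_obs()["tool_pos"];u=np.array([.866,-.5]);e=np.array([.4237,.1474])@u-o[:2]@u
print("drum offset along world -30deg",e)
# after turning +29 deg (tool 60->89) the offset turns to -1deg
T=np.array([.5871,-.0100])-e*np.array([1,0])
print(T)
plan((o[0],o[1],.30,60),(*T,.30,89),(*T,.265,89))
```

```text
drum offset along world -30deg 3.620606725612818e-05
[ 0.58706379 -0.01      ]
t 29.1 pos [0.4216 0.1438 0.1268] phi 60.0 q1,q6 9 -51 F [0.7 1.3 5.7] open 0.0430 gf 62
[0.0001, 0.0004, -0.2886, 0.0009, -0.0002, -0.0] n 3.5
[-0.3669, -0.0836, -0.2888, 0.0009, -0.0, -0.3222] n 4.5
[-0.3669, -0.0837, -0.2305, 0.0009, -0.0, -0.3222] n 0.7
```

Request:
{"op": "apply_moves", "data": {"rows": [0, 0, -0.08, 0, 0, 0, 0, 0, -0.16, 0, 0, 0, 0, 0, -0.24, 0, 0, 0, 0, 0, -0.288, 0, 0, 0, 0, 0, -0.288, 0, 0, 0, -0.367, -0.0836, -0.288, 0, 0, -0.322, -0.367, -0.0836, -0.288, 0, 0, -0.322, -0.367, -0.0836, -0.288, 0, 0, -0.322, -0.367, -0.0836, -0.288, 0, 0, -0.322, -0.367, -0.0836, -0.288, 0, 0, -0.322, -0.367, -0.0836, -0.288, 0, 0, -0.322, -0.367, -0.0836, -0.23, 0, 0, -0.322, -0.367, -0.0836, -0.23, 0, 0, -0.322, -0.367, -0.0836, -0.23, 0, 0, -0.322, -0.367, -0.0836, -0.23, 0, 0, -0.322, -0.367, -0.0836, -0.23, 0, 0, -0.322]}}

```text
t: 30.65
tool_pos: [0.5866, -0.0099, 0.2641]
tool_rot: [-0.027, -3.141, -0.0]
contact_force: [-1.0, -0.8, -3.5]
opening: 0.0435
grip_force: 63.9
```

Run:
```python
from h import *
plan((.5871,-.01,.228,89))
```

```text
t 30.6 pos [ 0.5866 -0.0099  0.2641] phi 89.0 q1,q6 -8 -97 F [-1.  -0.8 -3.5] open 0.0435 gf 64
[-0.0008, -0.0002, 0.0601, 0.0001, -0.0004, 0.0002] n 0.7
```

Request:
{"op": "apply_moves", "data": {"rows": [-0.0008, 0, 0.01, 0, 0, 0, -0.0008, 0, 0.02, 0, 0, 0, -0.0008, 0, 0.03, 0, 0, 0, -0.0008, 0, 0.035, 0, 0, 0, -0.0008, 0, 0.04, 0, 0, 0, -0.0008, 0, 0.045, 0, 0, 0, -0.0008, 0, 0.05, 0, 0, 0, -0.0008, 0, 0.055, 0, 0, 0, -0.0008, 0, 0.06, 0, 0, 0, -0.0008, 0, 0.06, 0, 0, 0]}}

```text
t: 31.65
tool_pos: [0.5866, -0.0099, 0.2259]
tool_rot: [-0.028, -3.138, -0.002]
contact_force: [1.8, 2.4, -4.4]
opening: 0.0431
grip_force: 64.0
```

Run:
```python
from h import *
plan((.5871,-.01,.177,89))
```

```text
t 31.6 pos [ 0.5866 -0.0099  0.2259] phi 89.0 q1,q6 -8 -97 F [ 1.8  2.4 -4.4] open 0.0431 gf 64
[-0.0011, -0.0003, 0.0815, 0.0007, -0.0021, -0.0001] n 1.0
```

Engaged. Continuing down, then release and lift.

Request:
{"op": "apply_moves", "data": {"rows": [0, 0, 0.015, 0, 0, 0, 0, 0, 0.03, 0, 0, 0, 0, 0, 0.045, 0, 0, 0, 0, 0, 0.06, 0, 0, 0, 0, 0, 0.07, 0, 0, 0, 0, 0, 0.077, 0, 0, 0, 0, 0, 0.083, 0, 0, 0, 0, 0, 0.083, 0, 0, 0]}}

```text
t: 32.45
tool_pos: [0.5865, -0.0098, 0.1771]
tool_rot: [-0.027, -3.137, -0.002]
contact_force: [-2.5, 6.2, 2.9]
opening: 0.0434
grip_force: 64.8
```

Request:
{"op": "apply_moves", "data": {"rows": [0, 0, 0, 0, 0, 0, 0, 0, 0, 0, 0, 0, 0, 0, 0, 0, 0, 0, 0, 0, 0, 0, 0, 0, 0, 0, 0, 0, 0, 0, 0, 0, -0.07, 0, 0, 0, 0, 0, -0.14, 0, 0, 0, 0, 0, -0.21, 0, 0, 0, 0, 0, -0.21, 0, 0, 0], "grip": 1}}

```text
t: 33.35
tool_pos: [0.5897, -0.0107, 0.3114]
tool_rot: [0.028, 3.131, -0.003]
contact_force: [0.3, 1.1, 0.1]
opening: 0.0851
grip_force: 0.0
```

Run:
```python
from h import *
P=np.array([.531,.2735]);u=lambda a:np.array([np.cos(np.radians(a)),np.sin(np.radians(a))])
f=lambda th,off:P+.06*u(th)+off*u(th-90)
plan((*f(-5,.035),.28,-5),(*f(-5,.035),.158,-5))
```

```text
t 33.4 pos [ 0.5897 -0.0107  0.3114] phi 89.0 q1,q6 -8 -97 F [0.3 1.1 0.1] open 0.0851 gf 0
[0.011, 0.4068, 0.0515, 0.0049, 0.0062, 1.0443] n 10.9
[0.0132, 0.4071, 0.2549, 0.0049, 0.0062, 1.0443] n 2.4
```

Request:
{"op": "apply_moves", "data": {"rows": [0.012, 0.407, 0.02, 0.005, 0.006, 1, 0.012, 0.407, 0.02, 0.005, 0.006, 1, 0.012, 0.407, 0.02, 0.005, 0.006, 1, 0.012, 0.407, 0.02, 0.005, 0.006, 1, 0.012, 0.407, 0.02, 0.005, 0.006, 1, 0.012, 0.407, 0.02, 0.005, 0.006, 1, 0.012, 0.407, 0.02, 0.005, 0.006, 1, 0.012, 0.407, 0.02, 0.005, 0.006, 1, 0.012, 0.407, 0.02, 0.005, 0.006, 1, 0.012, 0.407, 0.02, 0.005, 0.006, 1, 0.012, 0.407, 0.02, 0.005, 0.006, 1, 0.012, 0.407, 0.02, 0.005, 0.006, 1, 0.012, 0.407, 0.02, 0.005, 0.006, 1], "grip": 0}}

```text
t: 34.65
tool_pos: [0.5839, 0.234, 0.2902]
tool_rot: [-2.23, -2.196, 0.015]
contact_force: [-0.6, -0.8, -0.4]
opening: 0.0003
grip_force: 0.0
```

Run:
```python
from h import *
im,d=ctrl.get_image("top"); cv2.imwrite("pics/t4.png",im)
for k,b,lo,hi in[("d1",(298,342,222,268),.12,.145),("d2",(358,402,218,262),.12,.145)]:
    print(k,rect("top",d,b,lo,hi))
P=np.array([.531,.2735]);u=lambda a:np.array([np.cos(np.radians(a)),np.sin(np.radians(a))])
f=lambda th,off:P+.06*u(th)+off*u(th-90)
plan((*f(-5,.035),.158,-5))
```

```text
d1 (330, array([586.2, -11. ]), array([43. , 43.4]), 88.8, 'med', array([ 0.5877, -0.0101,  0.1342]))
d2 (344, array([ 592.9, -136.5]), array([44. , 44.9]), 50.7, 'med', array([ 0.5922, -0.1356,  0.1337]))
t 34.7 pos [0.5839 0.234  0.2904] phi -0.9 q1,q6 15 16 F [-0.2  0.4 -0.8] open -0.0001 gf 0
[-0.0012, 0.0096, 0.2205, -0.0092, -0.0004, 0.0456] n 2.6
```

View pics/t4.png

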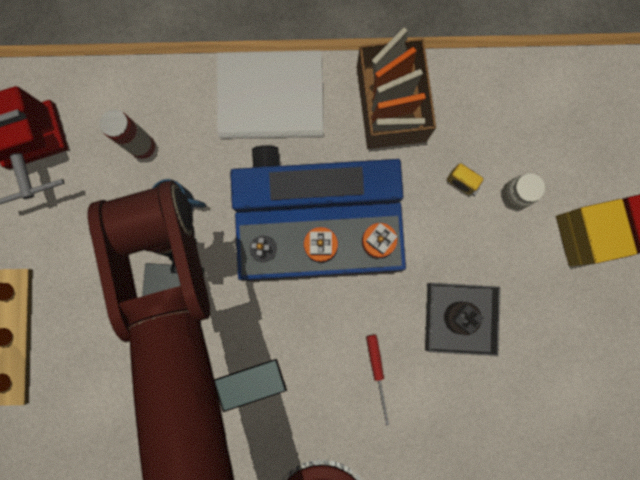

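Both fresh drums are seated at (321,243) and (380,240), and the worn drum is in the tray at (463,318). Next, the hasp goes back in.

Request:
{"op": "apply_moves", "data": {"rows": [-0.0012, 0.0096, 0.07, -0.009, 0, 0.0456, -0.0012, 0.0096, 0.14, -0.009, 0, 0.0456, -0.0012, 0.0096, 0.22, -0.009, 0, 0.0456, -0.0012, 0.0096, 0.22, -0.009, 0, 0.0456, -0.0012, 0.0096, 0.22, -0.009, 0, 0.0456]}}

```text
t: 35.2
tool_pos: [0.5875, 0.2334, 0.1584]
tool_rot: [-2.316, -2.12, 0.002]
contact_force: [0.4, -0.5, 0.2]
opening: -0.0001
grip_force: 0.0
```

Run:
```python
from h import *
P=np.array([.531,.2735]);u=lambda a:np.array([np.cos(np.radians(a)),np.sin(np.radians(a))])
f=lambda th,off:P+.06*u(th)+off*u(th-90)
plan(*[(*f(t,.015),.158,min(t,84)) for t in(-5,3,11,19,27,35,43,51,59,67,75,81,86,89)])
```

```text
t 35.2 pos [0.5875 0.2334 0.1584] phi -5.1 q1,q6 15 20 F [ 0.4 -0.5  0.2] open -0.0001 gf 0
[0.0334, 0.0003, 0.0007, -0.0011, -0.0001, -0.0008] n 0.4
[0.0476, 0.0028, 0.0007, -0.0011, -0.0002, -0.0897] n 0.9
[0.0619, 0.0033, 0.0007, -0.0011, -0.0003, -0.1786] n 0.9
[0.0762, 0.0017, 0.0007, -0.0011, -0.0003, -0.2674] n 0.9
[0.0902, -0.0017, 0.0007, -0.0011, -0.0004, -0.3563] n 0.9
[0.1035, -0.0071, 0.0007, -0.001, -0.0005, -0.4452] n 0.9
[0.116, -0.0143, 0.0007, -0.001, -0.0006, -0.5341] n 0.9
[0.1273, -0.0232, 0.0007, -0.001, -0.0007, -0.623] n 0.9
[0.1373, -0.0336, 0.0008, -0.001, -0.0007, -0.7119] n 0.9
[0.1457, -0.0452, 0.0008, -0.0009, -0.0008, -0.8008] n 0.9
[0.1525, -0.0579, 0.0008, -0.0009, -0.0009, -0.8897] n 0.9
[0.1563, -0.068, 0.0008, -0.0008, -0.0009, -0.9563] n 0.7
[0.1587, -0.0766, 0.0008, -0.0008, -0.001, -0.9897] n 0.3
[0.1598, -0.0819, 0.0009, -0.0008, -0.001, -0.9897] n 0.1
```

Request:
{"op": "apply_moves", "data": {"rows": [0.033, 0, 0, 0, 0, 0, 0.0476, 0.0028, 0, 0, 0, -0.09, 0.062, 0.0033, 0, 0, 0, -0.179, 0.076, 0.0017, 0, 0, 0, -0.267, 0.09, -0.0017, 0, 0, 0, -0.356, 0.1035, -0.007, 0, 0, 0, -0.445, 0.116, -0.0143, 0, 0, 0, -0.534, 0.127, -0.023, 0, 0, 0, -0.623, 0.137, -0.0336, 0, 0, 0, -0.712, 0.1457, -0.045, 0, 0, 0, -0.8, 0.1525, -0.058, 0, 0, 0, -0.89, 0.156, -0.068, 0, 0, 0, -0.956, 0.1587, -0.0766, 0, 0, 0, -0.99, 0.16, -0.082, 0, 0, 0, -0.99, 0.16, -0.082, 0, 0, 0, -0.99, 0.16, -0.082, 0, 0, 0, -0.99]}}

```text
t: 36.8
tool_pos: [0.5509, 0.335, 0.1637]
tool_rot: [0.165, 3.126, 0.007]
contact_force: [7.3, -0.9, -0.5]
opening: 0.0001
grip_force: 3.1
```

Run:
```python
from h import *
plan((.53,.35,.158,84))
```

```text
t 36.8 pos [0.5509 0.335  0.1637] phi 84.0 q1,q6 25 -59 F [ 7.3 -0.9 -0.5] open 0.0001 gf 3
[0.0374, 0.0212, 0.0092, 0.0034, 0.0069, -0.0005] n 0.5
```

Request:
{"op": "apply_moves", "data": {"rows": [0.006, 0, 0, 0, 0, 0, 0.012, 0, 0, 0, 0, 0, 0.012, 0, 0, 0, 0, 0]}}

```text
t: 37.1
tool_pos: [0.5493, 0.3349, 0.1643]
tool_rot: [0.165, 3.109, 0.011]
contact_force: [29.2, -0.4, -14.2]
opening: -0.0001
grip_force: 14.3
```

Request:
{"op": "apply_moves", "data": {"rows": [-0.04, 0, 0, 0, 0, 0, -0.04, 0, -0.08, 0, 0, 0, -0.04, 0, -0.16, 0, 0, 0, -0.04, 0, -0.24, 0, 0, 0, 0.2, 0.3, -0.24, 0, 0, 0, 0.2, 0.3, -0.24, 0, 0, 0, 0.2, 0.3, -0.24, 0, 0, 0, 0.2, 0.3, -0.24, 0, 0, 0, 0.2, 0.3, -0.24, 0, 0, 0, 0.2, 0.3, -0.24, 0, 0, 0], "grip": 1}}

```text
t: 38.1
tool_pos: [0.4371, 0.53, 0.3065]
tool_rot: [0.157, 3.135, 0.009]
contact_force: [0.1, -0.2, 0.2]
opening: 0.085
grip_force: 0.0
```

Run:
```python
from h import *
im,d=ctrl.get_image("top")
cv2.imwrite("pics/t5.png",cv2.resize(im[225:375,105:225],None,fx=3.9,fy=3.9,interpolation=cv2.INTER_CUBIC))
for k,b,lo,hi in[("iso",(130,200,295,355),.105,.125),("tab",(135,180,245,290),.1,.12)]: print(k,rect("top",d,b,lo,hi))
plan((.422,.323,.25,-5),(.422,.323,.155,-5))
```

```text
iso (285, array([421.5, 321.8]), array([70.8, 16.3]), 85.2, 'med', array([0.4221, 0.321 , 0.115 ]))
tab (76, array([535.5, 331.6]), array([29. ,  8.5]), 89.1, 'med', array([0.5354, 0.3312, 0.1108]))
t 38.1 pos [0.4386 0.5283 0.3061] phi 84.2 q1,q6 44 -40 F [-1.1  0.1  0.3] open 0.0860 gf 0
[-0.0071, -0.3436, 0.092, 0.0036, -0.0007, 0.9907] n 10.4
[-0.0067, -0.3442, 0.2504, 0.0036, -0.0007, 0.9907] n 1.9
```

View pics/t5.png

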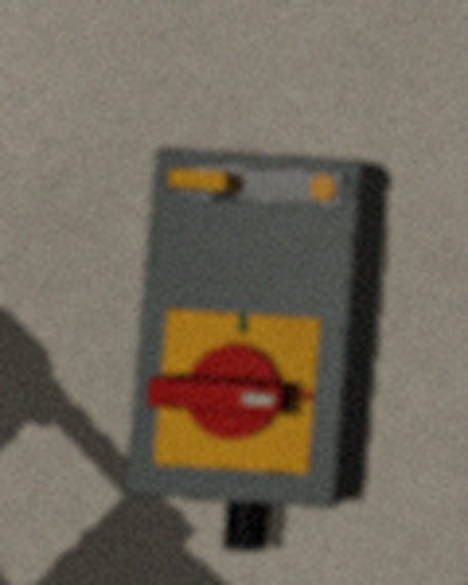

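The hasp is back in against its stop, lying square to the box sides, and the isolator is still off. Now I'll turn the isolator on.

Request:
{"op": "apply_moves", "data": {"rows": [-0.007, -0.344, 0.09, 0.0036, 0, 0.99, -0.007, -0.344, 0.09, 0.0036, 0, 0.99, -0.007, -0.344, 0.09, 0.0036, 0, 0.99, -0.007, -0.344, 0.09, 0.0036, 0, 0.99, -0.007, -0.344, 0.09, 0.0036, 0, 0.99, -0.007, -0.344, 0.09, 0.0036, 0, 0.99, -0.007, -0.344, 0.09, 0.0036, 0, 0.99, -0.007, -0.344, 0.09, 0.0036, 0, 0.99, -0.007, -0.344, 0.09, 0.0036, 0, 0.99, -0.007, -0.344, 0.09, 0.0036, 0, 0.99, -0.007, -0.344, 0.09, 0.0036, 0, 0.99, -0.007, -0.344, 0.09, 0.0036, 0, 0.99, -0.007, -0.344, 0.09, 0.0036, 0, 0.99, -0.007, -0.344, 0.17, 0.0036, 0, 0.99, -0.007, -0.344, 0.25, 0.0036, 0, 0.99, -0.007, -0.344, 0.25, 0.0036, 0, 0.99, -0.007, -0.344, 0.25, 0.0036, 0, 0.99, -0.007, -0.344, 0.25, 0.0036, 0, 0.99]}}

```text
t: 39.95
tool_pos: [0.424, 0.321, 0.1561]
tool_rot: [2.318, 2.12, 0.001]
contact_force: [1.1, 0.4, 0.7]
opening: 0.0854
grip_force: 0.0
```

Request:
{"op": "apply_moves", "data": {"rows": [0, 0, 0, 0, 0, 0, 0, 0, 0, 0, 0, 0, 0, 0, 0, 0, 0, 0, 0, 0, 0, 0, 0, 0, 0, 0, 0, 0, 0, 0, 0, 0, 0, 0, 0, 0, 0, 0, 0, 0, 0, 0, 0, 0, 0, 0, 0, 0], "grip": 0, "grip_force": 30}}

```text
t: 40.75
tool_pos: [0.4216, 0.3206, 0.1539]
tool_rot: [-2.315, -2.12, 0.01]
contact_force: [-6.1, -0.6, 9.0]
opening: 0.0157
grip_force: 34.1
```

Run:
```python
from h import *
plan((.4218,.323,.155,85))
```

```text
t 40.8 pos [0.4216 0.3206 0.1539] phi -5.1 q1,q6 29 34 F [-6.1 -0.6  9. ] open 0.0157 gf 34
[0.004, -0.0, -0.0018, -0.0044, -0.0016, -1.0006] n 10.5
```

Request:
{"op": "apply_moves", "data": {"rows": [0.002, -0.001, -0.002, 0, 0, -0.09, 0.002, -0.001, -0.002, 0, 0, -0.18, 0.002, -0.001, -0.002, 0, 0, -0.27, 0.002, -0.001, -0.002, 0, 0, -0.36, 0.002, -0.001, -0.002, 0, 0, -0.45, 0.002, -0.001, -0.002, 0, 0, -0.54, 0.002, -0.001, -0.002, 0, 0, -0.63, 0.002, -0.001, -0.002, 0, 0, -0.72, 0.002, -0.001, -0.002, 0, 0, -0.81, 0.002, -0.001, -0.002, 0, 0, -0.9, 0.002, -0.001, -0.002, 0, 0, -0.96, 0.002, -0.001, -0.002, 0, 0, -1, 0.002, -0.001, -0.002, 0, 0, -1, 0.002, -0.001, -0.002, 0, 0, -1]}}

```text
t: 42.15
tool_pos: [0.4246, 0.3233, 0.1541]
tool_rot: [0.14, 3.133, 0.008]
contact_force: [13.1, 11.1, -13.7]
opening: 0.0154
grip_force: 29.6
```

Request:
{"op": "apply_moves", "data": {"rows": [0, 0, 0, 0, 0, -0.02, 0, 0, 0, 0, 0, -0.035, 0, 0, 0, 0, 0, -0.035, 0, 0, 0, 0, 0, -0.035]}}

```text
t: 42.55
tool_pos: [0.4244, 0.3233, 0.1542]
tool_rot: [0.06, 3.136, 0.009]
contact_force: [13.2, 10.5, -12.6]
opening: 0.0154
grip_force: 45.9
```

Run:
```python
from h import *
plan()
print(ctrl.get_obs()['wrist_torque'])
```

```text
t 42.5 pos [0.4244 0.3233 0.1542] phi 87.8 q1,q6 29 -59 F [ 13.2  10.5 -12.6] open 0.0154 gf 46
[ 1.52615164 -1.93341357 -1.16595088]
```

Torque shows the end stop. Release, retreat and take a final look.

Request:
{"op": "apply_moves", "data": {"rows": [0, 0, 0, 0, 0, 0, 0, 0, 0, 0, 0, 0, 0, 0, 0, 0, 0, 0, 0, 0, 0, 0, 0, 0, 0, 0, 0, 0, 0, 0, 0, 0, -0.08, 0, 0, 0, 0, 0, -0.16, 0, 0, 0, 0, 0, -0.24, 0, 0, 0, 0, 0.3, -0.24, 0, 0, 0, 0, 0.3, -0.24, 0, 0, 0, 0, 0.3, -0.24, 0, 0, 0, 0, 0.3, -0.24, 0, 0, 0, 0, 0.3, -0.24, 0, 0, 0, 0, 0.3, -0.24, 0, 0, 0], "grip": 1}}

```text
t: 43.95
tool_pos: [0.4283, 0.5018, 0.297]
tool_rot: [-0.052, -3.137, 0.006]
contact_force: [0.4, 0.0, 0.6]
opening: 0.0855
grip_force: 0.0
```

Run:
```python
from h import *
im,d=ctrl.get_image("top"); cv2.imwrite("pics/t6.png",im)
for k,b,lo,hi in[("iso",(130,200,295,355),.105,.125),("tab",(135,180,245,290),.1,.12),("d1",(298,342,222,268),.12,.145),("d2",(358,402,218,262),.12,.145),("mug",(145,212,175,225),.06,.1),("tape?",(440,490,155,200),.02,.1)]: print(k,rect("top",d,b,lo,hi))
plan()
```

```text
iso (303, array([422. , 321.3]), array([18.3, 69.2]), 84.7, 'med', array([0.4221, 0.3204, 0.1149]))
tab (77, array([535.5, 331.8]), array([30.9,  8.7]), 89.1, 'med', array([0.5354, 0.3303, 0.1114]))
d1 (307, array([586.2, -12.1]), array([41. , 43.5]), 88.9, 'med', array([ 0.5877, -0.0117,  0.1343]))
d2 (337, array([ 592.9, -136.3]), array([43.9, 44.5]), 51.2, 'med', array([ 0.5917, -0.1357,  0.1341]))
mug (551, array([687. , 304.9]), array([102.9,  75.5]), 49.2, 'med', array([0.6904, 0.3079, 0.0817]))
tape? (648, array([ 731.3, -337. ]), array([66.4, 40.4]), 56.8, 'med', array([ 0.7277, -0.3327,  0.0628]))
t 44.0 pos [0.4285 0.5011 0.2972] phi 88.0 q1,q6 43 -45 F [ 0.  -0.3 -0.2] open 0.0857 gf 0
```

View pics/t6.png

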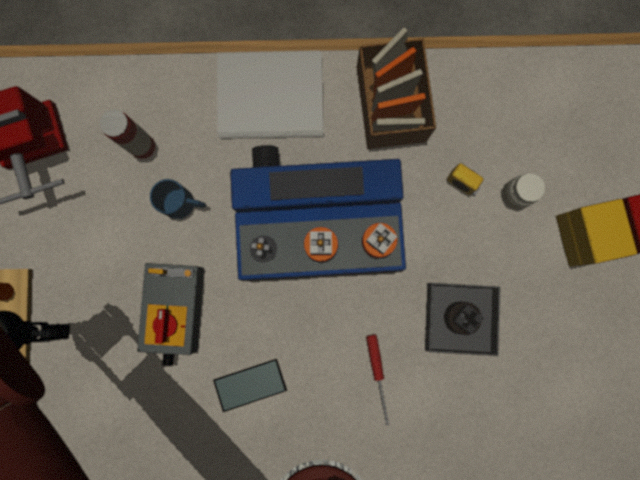

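The isolator is on (mark up, at (163,325)) and the hasp is in. Both drums are home, the worn drum is in the tray and the bystanders are unmoved, so I'm handing in.

```bash
python3 -c "
from station import ctrl
print(ctrl.finish_job())"
```

```text
the job is handed in; nothing more can be done
None
```

The job is handed in, done in the order asked in about 44 s: the worn drum is in the scrap tray, both fresh drums on the table are fully home on their own spindles, the hasp is right in, the isolator is fully on, and the mug and tape measure are unmoved.

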